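# Show a guest what to use for tonight's mosquito coil

## Task

Show a guest by pointing how to set up the mosquito coil for the night: with the fingers pointing down, first hold the fingertips two to four centimetres above the upright tongue of the steel coil stand, then above the middle of the white plate it is to stand on, and last above the middle of the plastic lighter, staying about two seconds at each. Finish still pointing at the lighter. Touch or move nothing on the chest, and do not point at or sweep low over the matchbox on the way.

Things in the scene. Friction and masses are not known exactly. Their poses are not given: they have to be found in the camera images.
- stand: mosquito coil stand of bare stamped steel: a flat disc 68 mm across and 3 mm thick with one upright flat tongue (10 mm wide, 3 mm thick) in its middle and two low 13 mm lugs beside the tongue; 40 mm high in all, loose. Origin: centre of its underside, z up
- stand_tip (a point): top end of the coil stand's tongue, 40 mm above the chest top, over the stand's centre
- plate: white ceramic plate, 170 mm across, rim 18 mm above the chest top, empty, loose. Origin: centre of its underside, z up
- plate_in (a point): centre of the plate's upper (inner) floor, 5 mm above the chest top
- lighter: flat plastic pocket lighter lying on its side, about 80 mm long, 25 mm wide, 12 mm thick: long white plastic body with a steel hood at one end (+x). Origin: centre of its underside, x along its length, z up; loose
- lighter_top (a point): middle of the lighter's upper face, 12 mm above the chest top
- matchbox: card matchbox lying flat, 53 x 36 x 15 mm, no steel parts; not to be pointed at. Origin: centre of its underside, x along its length, z up; loose
- matchbox_top (a point): middle of the matchbox's upper face, 15 mm above the chest top
- jar: small closed whitish jar of ointment, 60 mm across, 55 mm high, standing; bystander. Origin: centre of its underside
- spray_can: green insect spray can with a white cap, 62 mm across, 190 mm high, standing; bystander. Origin: centre of its underside
- tumbler: clear glass tumbler standing upside down on its rim, 74 mm across at the rim, 105 mm high; bystander. Origin: centre of its underside (the rim)

How it is judged:
On the way, in this order (a step that is already met when the one before it is completed fails the run):
1. the fingers point down at the tip of the stand's tongue and dwell (horizontal distance between the grasp point and stand_tip below 0.02 m and z of the grasp point in the frame of stand_tip between 0.02 and 0.075 m and angle between the grasp point's own z axis and vertical above 2.4 rad), for 1.5 s.
2. then they point down at the middle of the plate and dwell (horizontal distance between the grasp point and plate_in below 0.03 m and z of the grasp point in the frame of plate_in between 0.02 and 0.075 m and angle between the grasp point's own z axis and vertical above 2.4 rad), for 1.5 s.
3. then they point down at the middle of the lighter and dwell (horizontal distance between the grasp point and lighter_top below 0.02 m and z of the grasp point in the frame of lighter_top between 0.02 and 0.075 m and angle between the grasp point's own z axis and vertical above 2.4 rad), for 1.5 s.
At the end, for the whole second after the job is handed in: The TCP (19 mm behind the fingertips) is still within 20 mm sideways of the middle of the lighter's upper face and 20 to 75 mm above it, fingers pointing down within about 42 degrees, and every thing on the chest is within 5 mm of where it started (all of step 3 and distance of each of stand, plate, lighter, matchbox, jar, spray_can, tumbler from where it was at the start of the episode below 0.005 m); the robot touches nothing.
It fails at once if the coil stand, plate or lighter is touched, lifted, or moved more than 5 mm (contact force between any of the fingers, the arm and stand above 0.3 N or distance of any of stand, plate, lighter from where it was at the start of the episode above 0.005 m or contact force between any of the fingers, the arm and plate above 0.3 N or contact force between any of the fingers, the arm and lighter above 0.3 N).
It fails at once if the matchbox, jar, spray can or tumbler is touched, lifted, or moved more than 5 mm (contact force between any of the fingers, the arm and matchbox above 0.3 N or distance of any of matchbox, jar, spray_can, tumbler from where it was at the start of the episode above 0.005 m or contact force between any of the fingers, the arm and jar above 0.3 N or contact force between any of the fingers, the arm and spray_can above 0.3 N or contact force between any of the fingers, the arm and tumbler above 0.3 N).
It fails at once if the fingers point at or sweep low over the matchbox (TCP within 20 mm of its middle sideways and less than 60 mm above its top) (horizontal distance between the grasp point and matchbox_top below 0.02 m and z of the grasp point in the frame of matchbox_top below 0.06 m).
It also fails if it takes over 56 s, if anything falls off the work surface, if the arm or the gripper's body presses on something with over 40 N, if the wrist force passes 120 N, or if a joint passes its speed limit or range.

## Robot

A 7-joint arm with a two-finger parallel gripper is mounted at the origin on the work surface. World frame = base frame: x ahead of the robot, y to its left, z up, the work surface at z = 0. Lengths are in m, angles in rad, forces in N, time in s.
With the tool pointing down it reaches from about 0.4 to 0.85 m from the base axis. Payload 10.4 kg.
Tool frame: the origin (TCP) lies between the finger pads, 19 mm behind the fingertips; this is the grasp point; z points along the fingers, y is the line along which they close (so a half turn about z gives the same grasp; the last joint's range is limited). The gripper opens to 87 mm and grips with 3 to 60 N. Pads are 19 mm wide; open, the fingers measure 117 mm over their backs; the gripper's body (75 mm by 190 mm) begins 51 mm behind the grasp point.
Start: joints at [-1.237, 0.332, -0.065, 1.46, 0.022, 1.35, -0.088], TCP at [0.218, 0.586, 0.241] pointing down, gripper open.
Joint ranges: [-2.6, 2.6], [-0.5, 2.12], [-1.47, 1.34], [0.16, 2.42], [-1.27, 4.41], [0.06, 2.06], [-2.6, 2.6]. Speed limits (rad/s): [2.22, 2.22, 2.79, 2.79, 3.14, 3.14, 3.14].

## Interface

Orientations are given as a unit quaternion [x, y, z, w].
In Python, from bench import r gives the robot as it stands.
- The arm moves only by the tool arm_command, never from a script. Its argument "moves" is one flat list of numbers, 4 for each row, row after row: the shift along the tool's x, y, z in cm, then the turn about the tool's z in degrees. A call has 1 to 12 rows; each row shifts and turns the commanded pose from where the row before left it, along the tool's axes as they then stand; what a row does not reach is not made up. A row lasts 1/12 s, in which the tool goes at most 41.7 mm and 7.16 degrees, less where a joint would pass 70% of its speed; a pose out of reach is approached as far as the arm can. A call with a gripper value outside its range is refused whole. "fingers" is the opening in per cent of the stroke, from 0 (shut) to 100 (fully open), set as the call begins (left out, the last holds). The fingers move at their own pace and stop on an object; "squeeze" is the grip in N (left out, the last holds). Time passes only in rows, so rows that do not move let the fingers close. It gives the time, the measured TCP pose, the force, the opening and the grip force at its end, in the units of the state.
- r.read_state(): the state, without advancing time (a new reading comes with each control period).
- r.camera(name): name is "scene" or "top" or "wrist"; returns the picture (400x640x3 uint8, red, green, blue); there is no depth.
- r.camera_info(name): a dict with "fx", "fy", "cx", "cy" (pixels), "origin" and "attitude" of the camera in the world. Camera axes: x right, y up, looking along -z (the intrinsics and any distortion apply to the point x, -y, -z); pixel columns grow to the right and rows downward; lengths in m; the calibration is good to about 2 mm. The wrist camera is an equidistant fisheye: a pixel r from the principal point sees the ray r / f radians off the axis. A picture is of the moment at which its call begins: read the wrist's pose just before it. camera_info takes no time and is no camera call; for the wrist camera it gives the pose at the moment of the call.
- r.close_job(): hands the job in; it is judged then, once.
The state is a dict: "time": time; "joint_positions": joint angles; "joint_vel": joint speeds; "joint_torque": joint torques, N m; "ee_pos": TCP position; "eef_rot": TCP orientation; "ft_force": force on the tool from outside, world axes, zero at the start; "torque": the same for the moment, N m; "width": finger opening in m; "grip_force": force on a finger pad.
Only numpy, scipy, OpenCV 4.12 (cv2) and the standard library are available. Lean on these libraries where they do the work, as an engineer would, in place of code of your own. Each camera call takes 0.05 s, during which the arm holds its last target. There are 200 camera calls.

## Working session

There is one attempt and no reset: what is moved stays moved. The work goes in short steps, Python scripts to look and compute and a tool call to move; the robot and the scene stay as the last step left them, time stands still between calls to the robot, and variables do not carry over. Pictures are saved under pics/ and viewed, at most 10 in all, crops included, and the job is handed in when it is done.

Besides the shell and the picture viewer there is one more tool, called after "Call:" as name(argument=value, ...) on one line, values as JSON. arm_command: Moves the arm, as the interface text tells. Its arguments: {"type":"object","properties":{"moves":{"type":"array"},"fingers":{"type":"number"},"squeeze":{"type":"number"}},"required":["moves"]}

```bash
mkdir -p pics
cat > h.py <<'E'
import numpy as np, cv2, json
from scipy.spatial.transform import Rotation as R
from bench import r
def rot(a):
    a=np.array(a,float); return a if a.shape==(3,3) else R.from_quat(a).as_matrix()
def ray(info,u,v,fish=False):
    x=(u-info['cx'])/info['fx']; y=(v-info['cy'])/info['fy']
    if fish:
        t=np.hypot(x,y); s=np.sin(t)/t if t>1e-9 else 1; d=np.array([x*s,-y*s,-np.cos(t)])
    else: d=np.array([x,-y,-1.])
    return np.array(info['origin']),rot(info['attitude'])@d
def onz(info,u,v,z,fish=False):
    o,d=ray(info,u,v,fish); return o+d*(z-o[2])/d[2]
E
python3 - <<'E'
from h import *
for n in ('top','scene'):
    im=r.camera(n); print(n,r.camera_info(n)); cv2.imwrite(f'pics/{n}.png',im[:,:,::-1])
print(r.read_state())
E
```

```text
top {'fx': 382.20232744574315, 'fy': 382.20232744574315, 'cx': 317.61778339012056, 'cy': 198.1310844520206, 'origin': array([0.48086547, 0.01289338, 0.987528  ]), 'attitude': array([ 0.02272947, -0.03296507, -0.69600848,  0.71691622])}
scene {'fx': 512.8650558204529, 'fy': 512.8650558204529, 'cx': 323.10568542267384, 'cy': 203.05534197517795, 'origin': array([0.84596487, 0.51223568, 1.08412764]), 'attitude': array([0.06605236, 0.24793766, 0.94013024, 0.22431925])}
{'time': 0.1, 'joint_positions': array([-1.23657171,  0.33279585, -0.06466157,  1.46085724,  0.02161494,
        1.3498885 , -0.08850676]), 'joint_vel': array([-0.00145666, -0.00167299,  0.00044899, -0.0034182 , -0.00010353,
       -0.00081661,  0.00066733]), 'joint_torque': array([ 2.42539907e-03, -6.24553585e+01,  2.51002971e-02, -3.90713847e+01,
       -6.14508404e-02,  3.67334671e-02,  8.73196086e-05]), 'ee_pos': array([0.21822972, 0.58532287, 0.24054144]), 'eef_rot': array([ 1.77477411e-01,  9.84124675e-01, -6.22836220e-04, -6.98543100e-05]), 'ft_force': array([-0.73196691,  0.00440206, -0.45652274]), 'torque': array([-0.01189587,  0.01836473, -0.03098266]), 'grip_force': 0.0, 'width': 0.08702924155890988}
```

View pics/top.png

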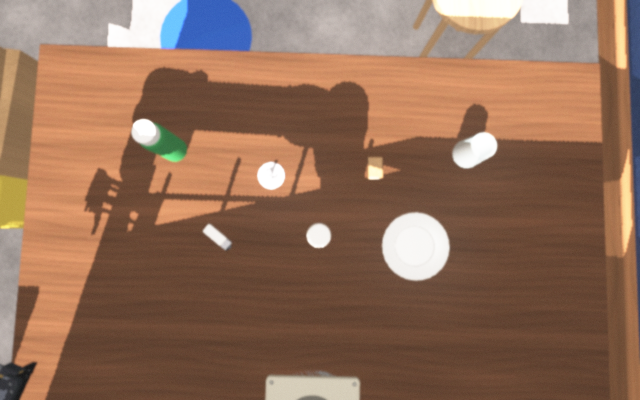

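View pics/scene.png

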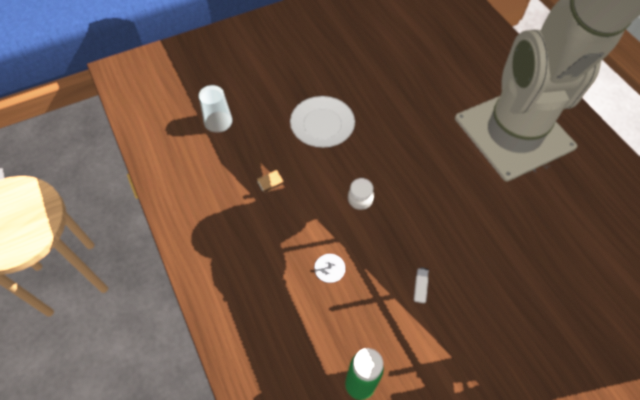

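The top view shows the stand at (271,176), plate at (416,246), lighter at (217,237) and matchbox at (375,168). The jar is at (318,236), the can's base at about (178,153) and the tumbler at (475,150). The scene view shows the same layout: stand (329,268), plate (322,121), lighter (421,286).

Run:
```python
from h import *
def blob(n,box,lo=120,smax=70):
    im=cv2.imread(f'pics/{n}.png'); x0,y0,x1,y1=box
    h=cv2.cvtColor(im,cv2.COLOR_BGR2HSV)[y0:y1,x0:x1]
    m=((h[...,2]>lo)&(h[...,1]<smax)).astype('uint8')
    c=max(cv2.findContours(m,cv2.RETR_EXTERNAL,cv2.CHAIN_APPROX_NONE)[0],key=cv2.contourArea)
    c=cv2.convexHull(c)
    return c.reshape(-1,2)+np.array([x0,y0])
B={'top':{'stand':(250,155,295,195),'plate':(375,205,455,285),'lighter':(195,218,240,256),'jar':(300,218,336,254)},
 'scene':{'stand':(310,250,350,286),'plate':(284,90,362,152),'lighter':(405,262,438,310)}}
Z={'stand':.003,'plate':.018,'lighter':.012,'jar':.055}
for n in B:
    info=r.camera_info(n)
    for k,b in B[n].items():
        P=np.array([onz(info,u,v,Z[k])[:2] for u,v in blob(n,b)])
        (c,s,a)=cv2.minAreaRect(P.astype('float32')); print(n,k,np.round(c,4),np.round(s,4),round(a,1))
i=r.camera_info('top')
for k,u,v,z in (('match',375,168,.015),('can base',178,153,0),('can cap',146,132,.19),('tumbler top',488,146,.105),('tumbler base',464,154,0)): print(k,onz(i,u,v,z).round(3))
s=r.read_state(); print(R.from_quat(s['eef_rot']).as_matrix().round(3))
```

```text
top stand [0.6153 0.1236] [0.0732 0.0699] 2.1
top plate [ 0.4442 -0.2512] [0.1709 0.1753] 1.7
top lighter [0.4533 0.2524] [0.0802 0.0307] 52.9
top jar [ 0.4638 -0.0043] [0.0605 0.0608] 1.7
scene stand [0.6163 0.1251] [0.0708 0.0701] 76.6
scene plate [ 0.4457 -0.2476] [0.1702 0.1695] 63.6
scene lighter [0.4572 0.2571] [0.0774 0.0269] 52.4
match [ 0.64  -0.146  0.015]
can base [0.666 0.366 0.   ]
can cap [0.673 0.368 0.19 ]
tumbler top [ 0.686 -0.397  0.105]
tumbler base [ 0.687 -0.382  0.   ]
[[-0.937  0.349 -0.   ]
 [ 0.349  0.937 -0.001]
 [-0.    -0.001 -1.   ]]
```

Both views agree within about 5 mm and the sizes match. I'll use stand (0.616, 0.124), plate (0.445, -0.249) and lighter (0.455, 0.255). First I move high towards the stand.

Call:
arm_command(moves=[-1,-0.6,0,0,-2,-1.1,0,0,-2.7,-1.5,0,0,-2.7,-1.5,0,0,-2.7,-1.5,0,0,-2.7,-1.5,0,0,-2.7,-1.5,0,0,-2.7,-1.5,0,0,-2.7,-1.5,0,0,-2.7,-1.5,0,0,-2.7,-1.5,0,0,-2.7,-1.5,0,0], fingers=10)

```text
time: 1.1
ee_pos: [0.442, 0.322, 0.2412]
eef_rot: [0.178, 0.984, 0.0, -0.0]
ft_force: [1.5, 0.4, 0.3]
width: 0.015
grip_force: 0.0
```

Call:
arm_command(moves=[-2.7,-1.5,0,0,-2.7,-1.5,0,0,-2.7,-1.5,0,0,-2.7,-1.5,0,0,-2.7,-1.5,0,0,-2.7,-1.5,0,0,-2.7,-1.5,0,0,-2,-1,0,0,-1.5,-0.6,0,0,-0.5,0,0,0,0,0,0,0,0,0,0,0])

```text
time: 2.1
ee_pos: [0.6128, 0.1317, 0.241]
eef_rot: [0.177, 0.984, 0.0, -0.0]
ft_force: [-0.4, 0.6, 0.4]
width: 0.0087
grip_force: 0.0
```

Run:
```python
from h import *
i=r.camera_info('wrist'); im=r.camera('wrist'); cv2.imwrite('pics/w1.png',im[:,:,::-1]); print(i)
```

```text
{'fx': 309.70691628693146, 'fy': 309.70691628693146, 'cx': 320.22353827434415, 'cy': 202.4436425358518, 'origin': array([0.54902033, 0.15520018, 0.38337166]), 'attitude': array([-0.10319954, -0.07136004,  0.56610767,  0.81472677])}
```

View pics/w1.png

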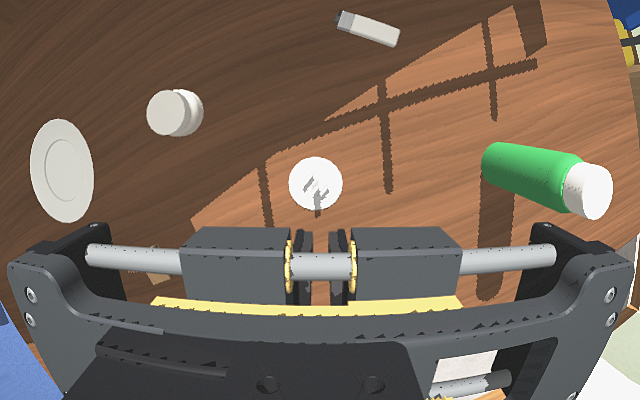

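The wrist view shows the stand at (316,184) just ahead of the fingers, the lighter at (368,29) and the plate at (62,171).

Run:
```python
from h import *
i=r.camera_info('wrist')
for k,u,v,z in (('stand',316,184,.003),('lighter',368,29,.01),('plate',62,171,.015)): print(k,onz(i,u,v,z,True).round(4))
M=R.from_quat(r.read_state()['eef_rot']).as_matrix(); p=np.array([.6128,.1317,.241])
print((M.T@(np.array([.616,.124,.09])-p)*100).round(2))
for a,b in (([.616,.124],[.445,-.25]),([.445,-.25],[.455,.255])):
    print((M.T@np.append(np.subtract(b,a),0)*100).round(2))
```

```text
stand [0.6163 0.1248 0.003 ]
lighter [0.4557 0.2518 0.01  ]
plate [ 0.4478 -0.2415  0.015 ]
[-0.58 -0.62 15.1 ]
[ 3.020e+00 -4.101e+01 -1.000e-02]
[1.663e+01 4.769e+01 3.000e-02]
```

All three views agree, so I lower over the stand to z = 0.09 and dwell.

Call:
arm_command(moves=[-0.3,-0.3,0.5,0,-0.3,-0.3,1.5,0,0,0,2,0,0,0,2,0,0,0,2,0,0,0,2,0,0,0,1.7,0,0,0,1.3,0,0,0,1,0,0,0,0.7,0,0,0,0.4,0,0,0,0,0])

```text
time: 3.15
ee_pos: [0.6167, 0.1234, 0.0898]
eef_rot: [0.177, 0.984, -0.0, -0.0]
ft_force: [0.1, -0.2, 0.2]
width: 0.0085
grip_force: 0.0
```

Call:
arm_command(moves=[0,0,0,0,0,0,0,0,0,0,0,0,0,0,0,0,0,0,0,0,0,0,0,0,0,0,0,0,0,0,0,0,0,0,0,0,0,0,0,0,0,0,0,0,0,0,0,0])

```text
time: 4.15
ee_pos: [0.6169, 0.1233, 0.0902]
eef_rot: [0.177, 0.984, 0.0, 0.0]
ft_force: [0.5, 0.1, -0.1]
width: 0.0087
grip_force: 0.0
```

Call:
arm_command(moves=[0,0,0,0,0,0,0,0,0,0,0,0,0,0,0,0,0,0,0,0,0,0,0,0,0,0,0,0,0,0,0,0,0,0,0,0,0,0,0,0,0,0,0,0,0,0,0,0])

```text
time: 5.15
ee_pos: [0.6169, 0.1233, 0.0902]
eef_rot: [0.177, 0.984, 0.0, -0.0]
ft_force: [-0.5, -0.5, -0.4]
width: 0.0083
grip_force: 0.0
```

Call:
arm_command(moves=[0,0,-0.6,0,0,0,-1.4,0,0,0,-2,0,0,0,-2,0,0,0,-2,0,0,0,-1.5,0,0,0,-0.5,0,0.1,-1,0,0,0.2,-2,0,0,0.2,-3,0,0,0.2,-3,0,0,0.2,-3,0,0])

```text
time: 6.15
ee_pos: [0.5648, 0.0122, 0.1888]
eef_rot: [0.177, 0.984, -0.0, -0.001]
ft_force: [-0.4, -0.9, -0.1]
width: 0.009
grip_force: 0.0
```

Call:
arm_command(moves=[0.2,-3,0,0,0.2,-3,0,0,0.2,-3,0,0,0.2,-3,0,0,0.2,-3,0,0,0.2,-3,0,0,0.2,-3,0,0,0.2,-3,0,0,0.2,-2.5,0,0,0.2,-1.5,0,0,0.1,-1,0,0,0,0,0,0])

```text
time: 7.15
ee_pos: [0.4437, -0.2522, 0.1895]
eef_rot: [0.179, 0.984, -0.0, -0.001]
ft_force: [-0.9, -0.1, 0.5]
width: 0.0088
grip_force: 0.0
```

Call:
arm_command(moves=[0,0,0.5,0,0,0,1.5,0,0,0,2,0,0,0,2,0,0,0,2,0,0,0,1.8,0,0,0,1.3,0,0,0,1,0,0,0,0.7,0,0,0,0.4,0,0,0,0,0,0,0,0,0])

```text
time: 8.15
ee_pos: [0.446, -0.2503, 0.0585]
eef_rot: [0.177, 0.984, 0.0, 0.0]
ft_force: [0.9, -0.2, 0.3]
width: 0.0086
grip_force: 0.0
```

Call:
arm_command(moves=[0,0,0,0,0,0,0,0,0,0,0,0,0,0,0,0,0,0,0,0,0,0,0,0,0,0,0,0,0,0,0,0,0,0,0,0,0,0,0,0,0,0,0,0,0,0,0,0])

```text
time: 9.15
ee_pos: [0.4456, -0.2504, 0.0582]
eef_rot: [0.177, 0.984, 0.0, -0.0]
ft_force: [-0.1, -0.0, -0.0]
width: 0.0089
grip_force: 0.0
```

Call:
arm_command(moves=[0,0,0,0,0,0,0,0,0,0,0,0,0,0,0,0,0,0,0,0,0,0,0,0,0,0,0,0,0,0,0,0,0,0,0,0,0,0,0,0,0,0,0,0,0,0,0,0])

```text
time: 10.15
ee_pos: [0.4456, -0.2504, 0.0582]
eef_rot: [0.177, 0.984, 0.0, -0.0]
ft_force: [-0.2, -1.0, -1.3]
width: 0.009
grip_force: 0.0
```

Call:
arm_command(moves=[0,0,-0.6,0,0,0,-1.4,0,0,0,-2,0,0,0,-2,0,0,0,-2,0,0,0,-2,0,0,0,-1.5,0,0,0,-1,0,0,0,-0.5,0,0.3,1,0,0,0.7,2,0,0,1,2.8,0,0])

```text
time: 11.15
ee_pos: [0.4464, -0.1901, 0.1878]
eef_rot: [0.179, 0.984, -0.0, -0.0]
ft_force: [0.2, -0.0, 1.0]
width: 0.0085
grip_force: 0.0
```

Call:
arm_command(moves=[1,2.8,0,0,1,2.8,0,0,1,2.8,0,0,1,2.8,0,0,1,2.8,0,0,1,2.8,0,0,1,2.8,0,0,1,2.8,0,0,1,2.8,0,0,1,2.8,0,0,1,2.8,0,0,1,2.8,0,0])

```text
time: 12.15
ee_pos: [0.4515, 0.169, 0.1877]
eef_rot: [0.177, 0.984, -0.0, -0.0]
ft_force: [0.8, 0.1, 0.1]
width: 0.0087
grip_force: 0.0
```

Call:
arm_command(moves=[1,2.8,0,0,0.8,2.5,0,0,0.7,2,0,0,0.1,1,0,0,0,0,0,0,0,0,0,0])

```text
time: 12.65
ee_pos: [0.4568, 0.2535, 0.1877]
eef_rot: [0.178, 0.984, -0.001, -0.0]
ft_force: [-0.6, -0.8, -0.3]
width: 0.0086
grip_force: 0.0
```

Run:
```python
from h import *
s=r.read_state(); print(s['time'],s['ee_pos'],s['joint_positions'].round(2))
M=R.from_quat(s['eef_rot']).as_matrix(); print((M.T@(np.array([.456,.2535,.062])-s['ee_pos'])*100).round(2))
im=r.camera('scene'); cv2.imwrite('pics/s2.png',im[:,:,::-1])
```

```text
12.65 [0.45675952 0.25352666 0.18770531] [-0.66  0.14  0.07  1.81 -0.01  1.19  0.63]
[ 7.000e-02 -1.000e-02  1.257e+01]
```

View pics/s2.png

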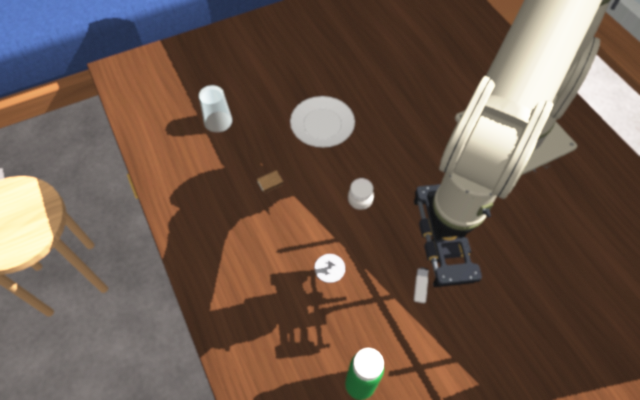

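The picture shows everything still in place: plate (322,121), stand (329,268), lighter (421,286). The gripper is above the lighter, so I lower it.

Call:
arm_command(moves=[0,0,0.5,0,0,0,1.5,0,0,0,2,0,0,0,2,0,0,0,2,0,0,0,1.5,0,0,0,1,0,0,0,1,0,0,0,0.7,0,0,0,0.3,0,0,0,0,0,0,0,0,0])

```text
time: 13.7
ee_pos: [0.457, 0.2547, 0.0637]
eef_rot: [0.177, 0.984, 0.0, 0.0]
ft_force: [0.1, -0.6, 1.5]
width: 0.009
grip_force: 0.0
```

Call:
arm_command(moves=[0,0,0,0,0,0,0,0,0,0,0,0,0,0,0,0,0,0,0,0,0,0,0,0,0,0,0,0,0,0,0,0,0,0,0,0,0,0,0,0,0,0,0,0,0,0,0,0])

```text
time: 14.7
ee_pos: [0.4567, 0.2546, 0.0633]
eef_rot: [0.177, 0.984, 0.0, 0.0]
ft_force: [-0.3, 0.2, -1.1]
width: 0.0083
grip_force: 0.0
```

Call:
arm_command(moves=[0,0,0,0,0,0,0,0,0,0,0,0,0,0,0,0,0,0,0,0,0,0,0,0,0,0,0,0,0,0,0,0,0,0,0,0,0,0,0,0,0,0,0,0,0,0,0,0])

```text
time: 15.7
ee_pos: [0.4566, 0.2546, 0.0633]
eef_rot: [0.177, 0.984, 0.0, -0.0]
ft_force: [-0.2, 0.1, 0.8]
width: 0.0086
grip_force: 0.0
```

```bash
python3 -c "
from bench import r
print(r.close_job())"
```

```text
the job is handed in; nothing more can be done
None
```

I pointed at the stand, then the plate, then the lighter, for about two seconds each, and handed the job in at 15.7 s still pointing at the lighter; no contact showed up, but the hand-in returned no verdict.

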